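# Shut and latch the vial case

## Robot

A 6-joint arm with a two-finger parallel gripper is mounted at the origin on a cart in front of the work surface, level with it; the furniture and walls round the work are solid. World frame = base frame: x ahead of the robot, y to its left, z up, the work surface at z = 0. Lengths are in m, angles in rad, forces in N, time in s.
With the tool pointing down it reaches from about 0.15 to 0.775 m from the base axis. Payload 6.1 kg.
Tool frame: the origin (TCP) lies midway between the tips of the shut fingers; the grasp point (between the pads) lies 19 mm behind it; z points along the fingers, y is the line along which they close (so a half turn about z gives the same grasp; the last joint's range is limited). The gripper opens to 85 mm and grips with 20 to 120 N. Pads are 22 mm wide; open, the fingers measure 114 mm over their backs; the gripper's body (76 mm by 85 mm) begins 54 mm behind the grasp point. The pads swing forward as they close: fully open they stand 13 mm farther back than shut.
Start: joints at [-1.279, 0.126, -0.04, 1.405, 0, 1.571], TCP at [0.151, -0.503, 0.231] pointing down, gripper open.
Joint ranges: [-2.72, 2.72], [-0.95, 1.95], [-1.27, 1.35], [-1.78, 2.02], [-1.46, 1.47], [-3.14, 3.14]. Speed limits (rad/s): [2.39, 2.39, 3.01, 3.14, 3.14, 3.14].

## Interface

Orientations are given as [roll, pitch, yaw] about the fixed x, y, z axes, in that order (R = Rz(yaw) Ry(pitch) Rx(roll)).
In Python, from workcell import robot gives the robot as it stands.
- The arm moves only by the shell command python3 -m crank 'ROWS' [FORCE]. ROWS is JSON, a list that holds one entry, the list of rows, each a list of 5 numbers: the finger opening in cm, from 0 to 8.54, then the shift along the tool's x, y, z in cm, then the turn about the tool's z in degrees. In form: [[[grip, tx, ty, tz, yaw], ...]]. A call has exactly 10 rows; each row shifts and turns the commanded pose from where the row before left it, along the tool's axes as they then stand; what a row does not reach is not made up. A row lasts 1/8 s, in which the tool goes at most 62.5 mm and 10.7 degrees, less where a joint would pass 70% of its speed; a pose out of reach is approached as far as the arm can. A call with a gripper value outside its range is refused whole. The fingers move at their own pace and stop on an object; FORCE is the grip in N (left out, the last holds). Time passes only in rows, so rows that do not move let the fingers close, or fill a call up. It gives the time, the measured TCP pose, the force, the opening and the grip force at its end, in the units of the state.
- robot.state(): the state, without advancing time (a new reading comes with each control period).
- robot.read_camera(name): name is "side" or "top"; returns a dict with "color" (480x640x3 uint8, blue, green, red), "intrinsics" (3x3 intrinsics, pixels), "rvec" (rotation vector, rad) and "tvec" (3), from world to camera coordinates, as OpenCV has them. Camera axes: x right, y down, z forward; pixel columns grow to the right and rows downward; lengths in m; the calibration is good to about 2 mm. A picture is of the moment at which its call begins. There is no depth.
- robot.close_job(): hands the job in; it is judged then, once.
The state is a dict: "clock": time; "joint_positions": joint angles; "dq": joint speeds; "joint_efforts": joint torques, N m; "eef_pos": TCP position; "tcp_rot": TCP orientation; "contact_force": force on the tool from outside, world axes, zero at the start; "wrist_torque": the same for the moment, N m; "opening": opening from 0.0 (shut) to 1.0 (fully open); "grip_force": force on a finger pad.
Only numpy, scipy, OpenCV 4.12 (cv2) and the standard library are available. Lean on these libraries where they do the work, as an engineer would, in place of code of your own. Each camera call takes 0.05 s, during which the arm holds its last target. There are 200 camera calls.

## Task

Shut the lid of the dark grey vial case while its latch lever is still out of the way, then swing the black lever round over the lid so that it climbs the steel cam and drops home into the low notch behind the hump. Feel for the notch and do not force the lever: 25 N on the cam is too much. Let go of everything at the end and leave the two bottles and the timer beside the case where they stand.

Things in the scene. Friction and masses are not known exactly. Their poses are not given: they have to be found in the camera images.
- case: Dark grey rigid case, fixed to the table, 170 (x) x 240 (y) mm, rim 90 mm high. Origin at the centre of its underside on the table; x points from its front (latch side, towards the robot) to its back (lid hinge), z up. A carton of vials lies fixed inside.
- lid_panel: The dark grey lid, 170 x 244 mm, 12 mm thick, hinged along the case's back rim; it carries the steel cam strip on its top near the front. Origin on the hinge line at the lid's underside, case frame (85, 0, 90) mm; its own -x runs along the lid to its front edge, 170 mm away.
- lid_edge (a point): Middle of the lid's front edge, on its top face. When shut it lies at case frame (-85, 0, 102) mm. The lid's upper face at case y = -110 to -50 mm is clear to be pressed on.
- lid (a joint): Lid angle, rad: 0 shut, grows as the front edge rises; stiff friction hinge (about 0.5 N m) that stays where it is left. It starts open at 0.45 to 0.8.
- pivot (a point): Axis of the latch lever, on the bracket at the case's front: case frame (-105, 30, 102) mm, level with the top of the shut lid. Its axes are those of the case.
- latch_arm: The black lever: a bar 16 mm wide and 8 mm thick that turns about the vertical axis at point pivot and slides up and down on it. Origin on that axis; its own -y runs along the bar to the knob. 60 mm from the axis a round-ended steel pin, 8 mm in diameter, hangs under the bar and rides on the cam strip. Bar underside 17 mm and top 25 mm above the origin.
- knob (a point): Top of the round upright knob of the lever, 14 mm in diameter, standing 35 mm above the bar, 75 mm from the turning axis. With the lever down, not on the cam, its top is 162 mm above the table.
- latch_turn (a joint): Lever angle, rad, counterclockwise seen from above; at 0 the lever points to the case's -y, at pi/2 to the case's +x (over the lid). Starts at -0.3 to 0.1, in front of the lid. Nominal cam over lever angle: ramp 0.86 to 1.22, hump to 1.30, low notch to 1.51, then an upright wall, 16 mm high, that stops the pin (at about 1.45). The real cam is shifted, see cam_nominal.
- latch_lift (a joint): Height of the lever on its post, m: 0 fully down, at most 0.012, pressed down by a spring (5 N at 0, 8.6 N at 0.008). 0.008 on the hump of the cam, 0.002 when the pin rests on the floor of the notch. A lever held up or pressed down by the hand cannot ride or drop freely.
- cam_nominal (a point): A fixed mark on the lid's top under the pin's path, where the notch would be in a case of nominal build. The steel cam strip is screwed on through slots and really sits anywhere up to 0.35 rad (26 mm at the knob) to either side; this shift is not measured. Turning takes 2 to 8 N at the knob up the ramp, goes slack as the pin drops, stiffens at the end wall.
- bottle_a: Small bottle with a blue cap, 33 mm in diameter, 58 mm high, standing to the right (-y) of the case; origin at its underside. Leave alone.
- bottle_b: Second such bottle, 33 mm in diameter, 58 mm high, right of the case and farther back; origin at its underside. Leave alone.
- timer: Round white timer, 67 mm in diameter, 49 mm high, to the left (+y) of the case; origin at its underside. Leave alone.

How it is judged:
On the way, in this order (a step that is already met when the one before it is completed fails the run):
1. the lid is shut with the lever still out of the way (value of joint lid below 0.03 rad and value of joint latch_turn below 0.4 rad), for 0.2 s.
2. the lever is lifted on the cam, with the lid shut (value of joint lid below 0.03 rad and value of joint latch_lift above 0.005 m), for 0.02 s.
3. the lever has dropped into the low notch behind the hump, with the lid shut (value of joint lid below 0.03 rad and value of joint latch_turn above 0.98 rad and value of joint latch_lift between 0.001 and 0.0032 m), for 0.2 s.
At the end, for the whole second after the job is handed in: The lid is shut (angle under 0.03 rad), the lever stands past the hump (angle over 0.98 rad) and has dropped onto the notch floor (lift between 1 and 3.2 mm), at rest and released (all of step 3 and velocity of joint latch_turn between -0.05 and 0.05 rad/s); the robot touches nothing.
It fails at once if the lever is forced: its pin presses on the cam strip with more than 25 N (contact force between latch_arm and lid_panel above 25 N).
It fails at once if bottle_a beside the case is moved more than 20 mm or tipped (distance of bottle_a from where it was at the start of the episode above 0.02 m or angle between bottle_a's own z axis and vertical above 0.3 rad).
It fails at once if bottle_b beside the case is moved more than 20 mm or tipped (distance of bottle_b from where it was at the start of the episode above 0.02 m or angle between bottle_b's own z axis and vertical above 0.3 rad).
It fails at once if timer beside the case is moved more than 20 mm or tipped (distance of timer from where it was at the start of the episode above 0.02 m or angle between timer's own z axis and vertical above 0.3 rad).
It also fails if it takes over 72 s, if anything falls off the work surface, if the arm or the gripper's body presses on something with over 40 N, if the wrist force passes 120 N, or if a joint passes its speed limit or range.

## Working session

There is one attempt and no reset: what is moved stays moved. The work goes in short steps, Python scripts to look and compute and a shell command to move; the robot and the scene stay as the last step left them, time stands still between calls to the robot, and variables do not carry over. Pictures are saved under pics/ and viewed, at most 10 in all, crops included, and the job is handed in when it is done.

```bash
mkdir -p pics; ls
python3 - <<'E'
from workcell import robot
import cv2,json
s=robot.state();print(s)
for n in("side","top"):
    c=robot.read_camera(n);cv2.imwrite(f"pics/{n}0.png",c["color"]);print(n,c["intrinsics"],c["rvec"],c["tvec"])
E
```

```text
pics
{'clock': 0.0, 'joint_positions': array([-1.27896654e+00,  1.26379218e-01, -4.06351660e-02,  1.40540293e+00,
        8.35334838e-06,  1.57081126e+00]), 'dq': array([ 0.00111324, -0.00058338, -0.00119465, -0.0001921 ,  0.00075208,
       -0.00087314]), 'joint_efforts': array([-8.24070412e-05, -4.35918653e+01,  3.52922201e+01,  1.72386324e-02,
        3.94107531e-05,  5.06361374e-06]), 'eef_pos': array([ 0.1509263 , -0.50239813,  0.23051645]), 'tcp_rot': array([-3.13997166e+00, -8.32913242e-06,  2.91814842e-01]), 'contact_force': array([-0.16505006,  0.49328417,  0.93490744]), 'wrist_torque': array([ 0.01058637,  0.00543097, -0.03131198]), 'grip_force': 0.0, 'opening': 1.0024406146778218}
side [[462.76453521   0.         315.90845121]
 [  0.         462.76453521 238.29213623]
 [  0.           0.           1.        ]] [ 2.25471896 -0.60701502  0.28197083] [-0.48723515  0.33103087  0.66563731]
top [[565.88035137   0.         306.86252693]
 [  0.         565.88035137 240.16164854]
 [  0.           0.           1.        ]] [ 2.15354136 -2.18917977  0.14678621] [0.06694838 0.59718504 1.10494206]
```

View pics/side0.png

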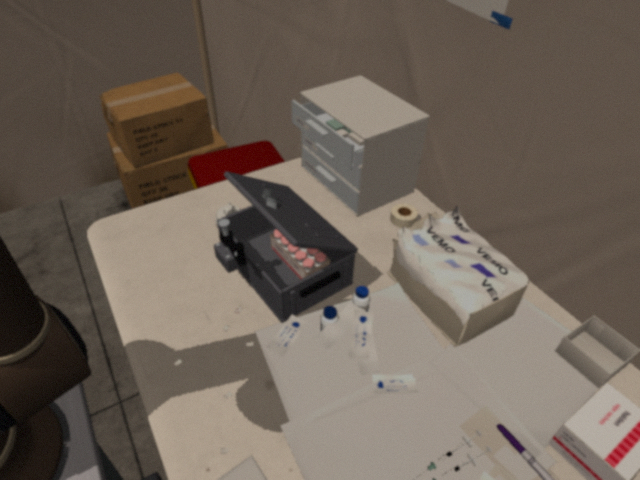

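View pics/top0.png

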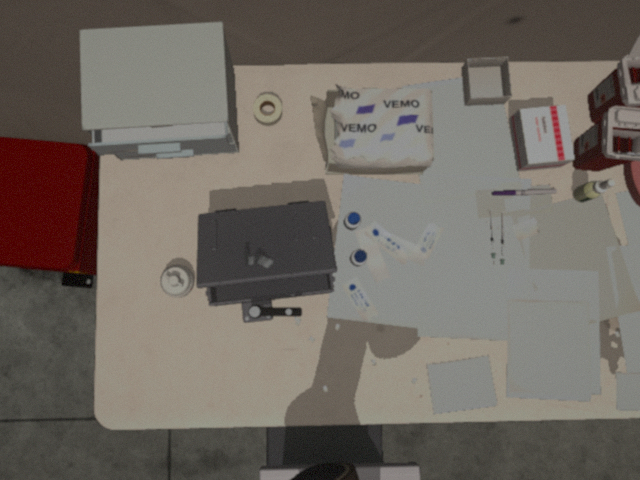

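The side view shows the open lid (its front corner near (228,175)) and the case front with the lever near (225,240). The top view shows the case at about x 197–335, y 203–303, the pivot near (255,312), the knob near (297,312), the bottle caps at (352,220) and (359,257), and the timer at (176,279). I'll enlarge both to get exact pixels.

Run:
```python
import cv2,numpy as np
t=cv2.imread("pics/top0.png")[190:330,160:340];s=cv2.imread("pics/side0.png")[165:320,200:370]
f=lambda i:cv2.convertScaleAbs(cv2.resize(i,(390,int(i.shape[0]*390/i.shape[1])),interpolation=cv2.INTER_CUBIC),alpha=2.2,beta=10)
a,b=f(t),f(s);h=max(a.shape[0],b.shape[0])
o=np.zeros((h,790,3),np.uint8);o[:a.shape[0],:390]=a;o[:b.shape[0],400:]=b
cv2.imwrite("pics/crop0.png",o);print(390/180,390/170)
```

```text
2.1666666666666665 2.2941176470588234
```

View pics/crop0.png

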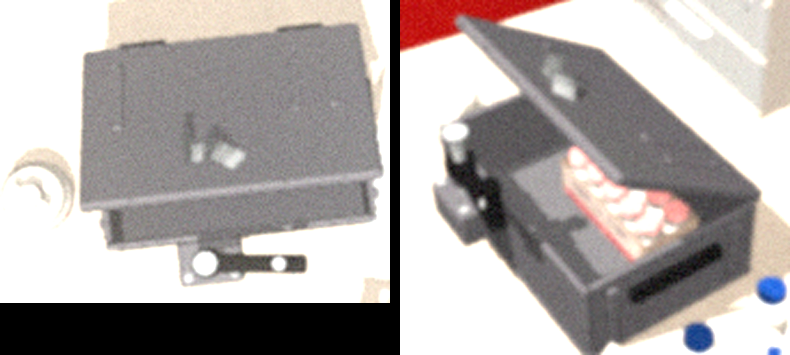

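The crop shows the pivot cap at full-frame px (255.1,311.4) and a light knob top at (288.8,311.8). The black bar ends at about (301,312), the lid's front top edge runs from about (198,285) to (336,271), and the case's front rim runs from about (209,304) to (333,293). Next I'll convert these to world points.

```bash
cat > h.py <<'E'
from workcell import robot
import cv2,numpy as np
def ray(c,u,v):
    R=cv2.Rodrigues(c["rvec"])[0]; d=R.T@np.linalg.inv(c["intrinsics"])@[u,v,1]
    return -R.T@np.ravel(c["tvec"]),d
def onz(c,u,v,z):
    o,d=ray(c,u,v); return (o+d*(z-o[2])/d[2]).round(4)
def tri(c1,p1,c2,p2):
    P=[c["intrinsics"]@np.c_[cv2.Rodrigues(c["rvec"])[0],np.ravel(c["tvec"])] for c in(c1,c2)]
    X=cv2.triangulatePoints(*P,np.float64(p1),np.float64(p2)).ravel(); return (X[:3]/X[3]).round(4)
def proj(c,X):return cv2.projectPoints(np.float64([X]),c["rvec"],c["tvec"],c["intrinsics"],None)[0].ravel().round(1)
E
python3 - <<'E'
from h import *
t=robot.read_camera("top");s=robot.read_camera("side")
T=lambda a,b:(160+a/2.1667,190+b/2.1667); S=lambda a,b:(200+(a-400)/2.294,165+b/2.294)
print("cams",ray(t,0,0)[0],ray(s,0,0)[0])
print("big white tri",tri(t,T(206,263),s,S(456,133)))
print("big white z.13,.162",onz(t,*T(206,263),.13),onz(t,*T(206,263),.162))
print("small",onz(t,*T(279,264),.13),onz(t,*T(279,264),.162)); print("bar end",onz(t,*T(306,264),.125))
for q in[(107,247),(370,220)]:print("rim",onz(t,*T(*q),.09))
print("lid corner R-front tri?",tri(t,T(83,205),s,S(458,18)), tri(t,T(378,172),s,S(620,180)))
for n,q in dict(hL=(84,55),hR=(362,27)).items():print(n,onz(t,*T(*q),.102))
print("caps",onz(t,352.5,219.5,.058),onz(t,359.5,257,.058),"timer",onz(t,176,279,.049))
E
```

```text
cams [0.4676574  0.08090571 1.16480035] [ 0.27902846 -0.46942728  0.70130856]
big white tri [0.4601 0.1531 0.1541]
big white z.13,.162 [0.4587 0.1553 0.13  ] [0.4589 0.153  0.162 ]
small [0.4568 0.0943 0.13  ] [0.4571 0.0939 0.162 ]
bar end [0.4563 0.0716 0.125 ]
rim [0.4736 0.2439 0.09  ]
rim [0.4931 0.0148 0.09  ]
lid corner R-front tri? [0.5067 0.2476 0.1899] [0.5302 0.0129 0.1859]
hL [0.6407 0.2625 0.102 ]
hR [0.6621 0.0188 0.102 ]
caps [ 0.6352 -0.0335  0.058 ] [ 0.5605 -0.0453  0.058 ] timer [0.5237 0.3154 0.049 ]
```

The pivot comes out at (0.459, 0.154), which matches the case pose: centre about (0.567, 0.135), yaw about 0.085. The lever is at about -0.12 rad and the lid at about 0.53 rad, with the knob black on the black bar. Now I'll approach to press the lid at case (-35,-80), world (0.539, 0.052).

```bash
python3 -m crank '[[[0,4.8,-3.8,-0.3,0],[0,4.8,-3.8,-0.3,0],[0,4.8,-3.8,-0.3,0],[0,4.8,-3.8,-0.3,0],[0,4.8,-3.8,-0.3,0],[0,4.8,-3.8,-0.3,0],[0,4.8,-3.8,-0.3,0],[0,4.8,-3.8,-0.3,0],[0,4.8,-3.8,-0.3,0],[0,4.8,-3.8,-0.3,0]]]' 30
```

```text
clock: 1.45
eef_pos: [0.5022, 0.0012, 0.2614]
tcp_rot: [3.141, -0.0, 0.292]
contact_force: [0.4, -1.1, 0.1]
opening: 0.002
grip_force: 0.0
```

```bash
python3 -m crank '[[[0,2.5,-1.9,0,0],[0,2.5,-1.9,0,0],[0,0,0,1.5,0],[0,0,0,1.5,0],[0,0,0,1.5,0],[0,0,0,1.5,0],[0,0,0,1.5,0],[0,0,0,1.5,0],[0,0,0,1.5,0],[0,0,0,1.5,0]]]'; python3 -m crank '[[[0,0,0,0.5,0],[0,0,0,0.5,0],[0,0,0,0.5,0],[0,0,0,0.5,0],[0,0,0,0.5,0],[0,0,0,0.3,0],[0,0,0,0.3,0],[0,0,0,0.3,0],[0,0,0,0.2,0],[0,0,0,0,0]]]'
```

```text
clock: 2.7
eef_pos: [0.5383, 0.05, 0.1404]
tcp_rot: [-3.142, 0.0, 0.292]
contact_force: [-1.0, -0.0, 3.2]
opening: -0.001
grip_force: 1.2
clock: 3.95
eef_pos: [0.5384, 0.05, 0.1051]
tcp_rot: [3.142, 0.0, 0.292]
contact_force: [-0.0, 0.6, 0.8]
opening: 0.003
grip_force: 0.0
```

```bash
python3 -m crank '[[[0,0,0,0.1,0],[0,0,0,0.1,0],[0,0,0,0.1,0],[0,0,0,0.1,0],[0,0,0,0,0],[0,0,0,0,0],[0,0,0,0,0],[0,0,0,0,0],[0,0,0,0,0],[0,0,0,0,0]]]'
```

```text
clock: 5.2
eef_pos: [0.5383, 0.05, 0.102]
tcp_rot: [3.141, -0.0, 0.292]
contact_force: [-3.3, -0.8, 6.3]
opening: -0.002
grip_force: 3.2
```

```bash
python3 -m crank '[[[0,0,0,-4,0],[0,0,0,-4,0],[0,0,0,-4,0],[0,-4.7,2.5,0,0],[0,-4.7,2.5,0,0],[0,-4.7,2.5,0,0],[0,-4.7,2.5,0,0],[3,0,0,0,10],[3,0,0,0,10],[3,0,0,0,10]]]'
python3 -m crank '[[[3,0,0,0,10],[3,0,0,0,10],[3,0,0,0,10],[3,0,0,0,10],[3,0,0,0,10],[3,0,0,0,10],[3,0,0,0,10],[3,0,0,0,8],[3,0,0,0,0],[3,0,0,0,0]]]'
python3 - <<'E'
from h import *
t=robot.read_camera("top");s=robot.read_camera("side")
cv2.imwrite("pics/t1.png",t["color"]);cv2.imwrite("pics/s1.png",s["color"])
a=t["color"][220:330,190:340];b=s["color"][180:310,200:350]
f=lambda i:cv2.convertScaleAbs(cv2.resize(i,None,fx=4 if i is a else 2.6,fy=4 if i is a else 2.6,interpolation=cv2.INTER_CUBIC),alpha=2.5,beta=20)
cv2.imwrite("pics/c1.png",f(a));cv2.imwrite("pics/c1s.png",f(b))
E
```

```text
clock: 6.45
eef_pos: [0.387, -0.1001, 0.2213]
tcp_rot: [-3.142, -0.001, -0.238]
contact_force: [-0.3, 0.4, -0.8]
opening: 0.353
grip_force: 0.0
clock: 7.7
eef_pos: [0.1687, -0.3088, 0.2218]
tcp_rot: [-2.939, 0.134, -1.239]
contact_force: [-0.1, -0.2, 0.1]
opening: 0.349
grip_force: 0.0
```

View pics/c1.png

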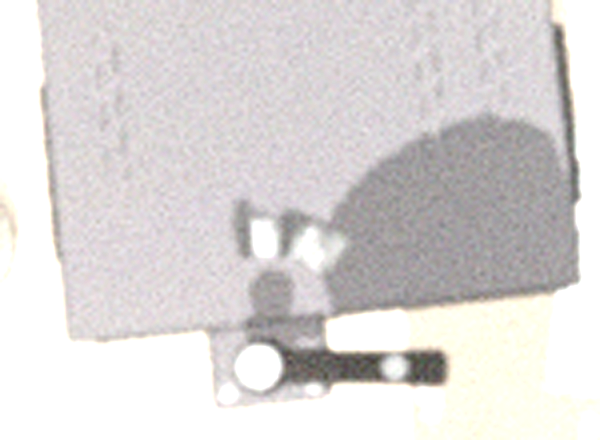

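View pics/c1s.png

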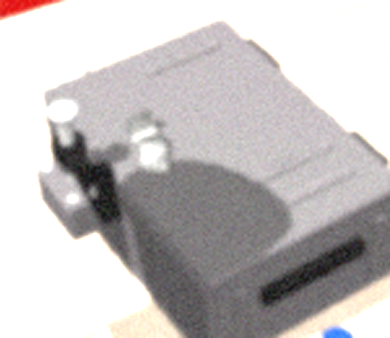

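The lid is shut. In the 4x top crop the cam strip shows a white ramp at crop (315,245), a gap, then a second bright piece at (265,238) with a dark wall edge at (242,230). The pivot is at (260,365) and the pin head at (397,366). The arm ended away from where I expected, so I'll check its joints and measure the cam angles.

Run:
```python
from h import *
s=robot.state();print(s["joint_positions"].round(3),s["dq"].round(3),s["eef_pos"],s["tcp_rot"])
t=robot.read_camera("top")
T=lambda a,b:(190+a/4,220+b/4)
print("lid edge L,R",onz(t,*T(72,338),.102),onz(t,*T(580,282),.102))
pv=onz(t,*T(260,366),.158);pn=onz(t,*T(397,366),.127);print(pv,pn,np.linalg.norm((pn-pv)[:2]))
e=onz(t,*T(580,282),.102)-onz(t,*T(72,338),.102);yaw=np.arctan2(e[1],e[0])+np.pi/2;print("yaw",yaw)
ang=lambda p:np.arctan2(p[1]-pv[1],p[0]-pv[0])+np.pi/2-yaw
print("lever",ang(pn))
for n,q,z in[("ramp start",(346,243),.104),("bright1 c",(315,245),.11),("gap",(290,232),.104),("bright2 R",(281,240),.11),("bright2 c",(265,238),.105),("b2 L",(250,235),.105),("wall top",(243,230),.118)]:
    p=onz(t,*T(*q),z);print(n,p,ang(p).round(3),np.linalg.norm((p-pv)[:2]).round(3))
```

```text
[-1.238 -0.099 -0.31   1.494  0.202  3.141] [ 0.009  0.001  0.001  0.002 -0.002  0.001] [ 0.16922274 -0.30846997  0.22189864] [-2.93933157  0.1342006  -1.23747405]
lid edge L,R [0.4727 0.2446 0.102 ] [0.4946 0.0075 0.102 ]
[0.4587 0.1534 0.158 ] [0.4573 0.0934 0.127 ] 0.06001633111079018
yaw 0.0921047531154442
lever -0.11543385326363098
ramp start [0.5146 0.1167 0.104 ] 0.898 0.067
bright1 c [0.5136 0.1309 0.11  ] 1.09 0.059
gap [0.5201 0.1428 0.104 ] 1.308 0.062
bright2 R [0.5162 0.1467 0.11  ] 1.363 0.058
bright2 c [0.5175 0.1545 0.105 ] 1.497 0.059
b2 L [0.519  0.1614 0.105 ] 1.611 0.061
wall top [0.5207 0.1637 0.118 ] 1.643 0.063
```

```bash
python3 -m crank '[[[3,0,0,0,-10],[3,0,0,0,-10],[3,0,0,0,-10],[3,0,0,0,-10],[3,0,0,0,-10],[3,0,0,0,-10],[3,0,0,0,-10],[3,0,0,0,-10],[3,0,0,0,-10],[3,0,0,0,-10]]]'
```

```text
clock: 9.1
eef_pos: [0.1694, -0.3083, 0.2219]
tcp_rot: [-3.043, -0.222, 0.49]
contact_force: [0.2, 0.0, -0.7]
opening: 0.351
grip_force: 0.0
```

```bash
cat >> h.py <<'E'
from scipy.spatial.transform import Rotation as Ro
PV=np.array([.4587,.1534]); YAW=.09
def knob(w): return PV+.075*np.array([np.sin(w),-np.cos(w)])
def target(R,w,z,lag=0):   # axis passes the knob axis at z=.155; lag: centre ahead along the tangent
    a=R[:,2]; xy=knob(w)+lag*np.array([np.cos(w),np.sin(w)])+a[:2]/a[2]*(z-.155)
    return np.r_[xy,z]
def align(R,w): # degrees about tool z so that y lies along the tangent
    y=R.T@np.array([np.cos(w),np.sin(w),0]); return np.degrees(np.arctan2(-y[0],y[1]))
def plan(steps,turn=True,R=None,p=None,maxturn=10):
    s=robot.state()
    R=Ro.from_euler("xyz",s["tcp_rot"]).as_matrix() if R is None else R; p=s["eef_pos"] if p is None else p
    for w,z,lag in steps:
        d=R.T@(target(R,w,z,lag)-p)*100; t=np.clip(align(R,w),-maxturn,maxturn) if turn else 0
        print("w%.2f"%w,d.round(2),round(t,1)); p=p+R@d/100; R=R@Ro.from_euler("z",t,degrees=True).as_matrix()
    return R,p
E
python3 - <<'E'
from h import *
s=robot.state();R=Ro.from_euler("xyz",s["tcp_rot"]).as_matrix();print(R[:,2],align(R,-.02))
plan([(-.02,.22,0)]); plan([(-.02,.22,0),(-.02,.138,0)],R=R@Ro.from_euler("z",align(R,-.02),degrees=True).as_matrix())
E
```

```text
[ 0.1466308   0.18978662 -0.97081432] -59.358979726048034
w-0.02 [ 41.05 -18.9   11.36] -10.0
w-0.02 [37.19 25.69 11.36] -0.0
w-0.02 [0.   0.   8.45] -0.0
```

```bash
python3 -m crank '[[[3,5.1,-2.3,1.4,0],[3,5.1,-2.4,1.4,0],[3,5.1,-2.3,1.4,0],[3,5.1,-2.4,1.4,0],[3,5.1,-2.3,1.4,0],[3,5.1,-2.4,1.4,0],[3,5.1,-2.4,1.4,0],[3,5.3,-2.4,1.5,0],[3,0,0,0,-10],[3,0,0,0,-10]]]'; python3 -m crank '[[[3,0,0,0,-10],[3,0,0,0,-10],[3,0,0,0,-10],[3,0,0,0,-9],[3,0,0,0,0],[3,0,0,0,0],[3,0,0,0,0],[3,0,0,0,0],[3,0,0,0,0],[3,0,0,0,0]]]'
python3 - <<'E'
from h import *
s=robot.state();print(s["joint_positions"].round(2),s["tcp_rot"].round(3))
plan([(-.02,.22,0),(-.02,.138,0)])
c=robot.read_camera("side");cv2.imwrite("pics/s2.png",cv2.convertScaleAbs(cv2.resize(c["color"][130:290,160:360],(750,600),interpolation=cv2.INTER_CUBIC),alpha=2.5,beta=20))
E
```

```text
clock: 10.35
eef_pos: [0.449, 0.065, 0.2202]
tcp_rot: [-3.125, -0.241, 0.85]
contact_force: [0.3, 0.5, -0.1]
opening: 0.348
grip_force: 0.0
clock: 11.6
eef_pos: [0.4491, 0.0626, 0.2205]
tcp_rot: [3.001, -0.198, 1.536]
contact_force: [-0.1, -0.2, 0.2]
opening: 0.353
grip_force: 0.0
[ 0.02 -0.14 -0.35  1.21  0.19  1.65] [ 3.001 -0.198  1.536]
w-0.02 [ 0.29 -0.19  0.08] -0.9
w-0.02 [-0.    0.    8.45] -0.0
```

View pics/s2.png

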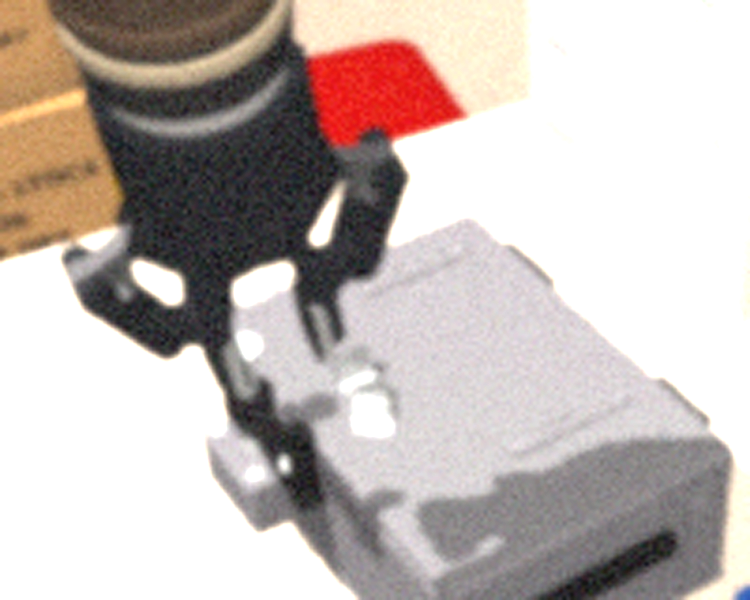

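The side view shows the fingers above the lever area, but I can't clearly tell which dark column is the knob. I'll project the hypotheses to check.

Run:
```python
from h import *
c=robot.read_camera("side");t=robot.read_camera("top")
for n,X in dict(pivtop=(.4587,.1534,.158),piv127=(.4587,.1534,.127),knobtop=(.457,.0784,.162),knobbot=(.457,.0784,.127),pin=(.457,.0934,.127)).items():
    p=proj(c,X);print(n,p,((p-[200,180])*2.6).round(),"top4x",((proj(t,X)-[190,220])*4).round())
a=cv2.resize(cv2.imread("pics/s1.png")[195:265,205:265],(510,595),interpolation=cv2.INTER_CUBIC)
cv2.imwrite("pics/s1z.png",cv2.convertScaleAbs(a,alpha=3.5,beta=10))
```

```text
pivtop [222.3 221.6] [ 58. 108.] top4x [260. 366.]
piv127 [224.4 234.4] [ 63. 141.] top4x [265. 365.]
knobtop [238.  245.5] [ 99. 170.] top4x [430. 367.]
knobbot [240.1 260.1] [104. 208.] top4x [430. 366.]
pin [236.6 254.8] [ 95. 194.] top4x [397. 367.]
```

View pics/s1z.png

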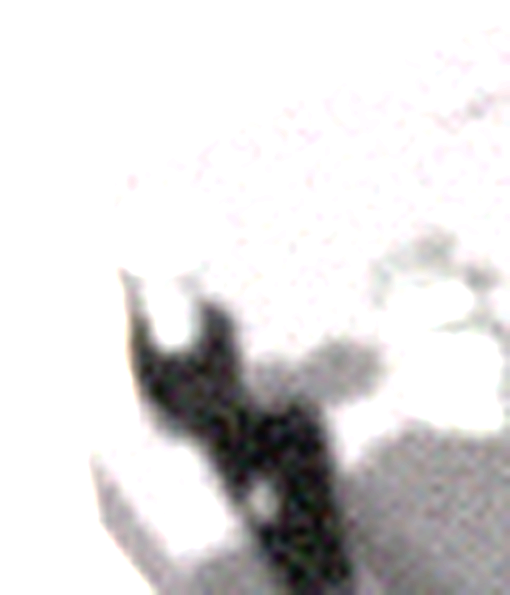

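The zoom shows the pin head at (262,500), against a predicted (268,508), and a black knob column from (290,400) to (320,590) that matches the projected knob. Lowering the open fingers around it.

```bash
python3 -m crank '[[[3,0.3,-0.2,0.1,-1],[3,0,0,1,0],[3,0,0,1,0],[3,0,0,1,0],[3,0,0,1,0],[3,0,0,1,0],[3,0,0,1,0],[3,0,0,1,0],[3,0,0,0.8,0],[3,0,0,0.6,0]]]'
python3 - <<'E'
from h import *
plan([(-.02,.138,0)]+[(.1*i,.138,0.0) for i in range(1,10)])
E
```

```text
clock: 13.0
eef_pos: [0.4597, 0.082, 0.1378]
tcp_rot: [2.998, -0.195, 1.554]
contact_force: [-0.4, 0.5, -0.6]
opening: 0.35
grip_force: 0.0
w-0.02 [-0.02  0.01 -0.03] 0.2
w0.10 [0.05 0.89 0.14] -6.8
w0.20 [0.04 0.74 0.13] -5.7
w0.30 [0.04 0.74 0.14] -5.8
w0.40 [0.04 0.73 0.15] -5.8
w0.50 [0.04 0.73 0.16] -5.8
w0.60 [0.04 0.73 0.17] -5.9
w0.70 [0.04 0.73 0.17] -5.9
w0.80 [0.04 0.73 0.18] -5.9
w0.90 [0.04 0.73 0.18] -5.9
```

```bash
python3 -m crank '[[[3,0,0.9,0.15,-7],[3,0.05,0.75,0.15,-6],[3,0.05,0.75,0.15,-6],[3,0.05,0.75,0.15,-6],[3,0.05,0.7,0.15,-6],[3,0.05,0.75,0.15,-6],[3,0.05,0.7,0.15,-6],[3,0.05,0.75,0.2,-6],[3,0,0,0,0],[3,0,0,0,0]]]'
python3 - <<'E'
from h import *
R,p=plan([(.82,.138,0)]+[(.82+.03*i,.138,0.0) for i in range(1,10)])
E
```

```text
clock: 14.25
eef_pos: [0.5144, 0.1056, 0.1383]
tcp_rot: [2.9, -0.022, 2.396]
contact_force: [-0.5, 0.1, -0.2]
opening: 0.354
grip_force: 0.0
w0.82 [-0.13  0.1   0.05] 0.3
w0.85 [0.   0.22 0.05] -1.8
w0.88 [0.   0.22 0.05] -1.8
w0.91 [0.   0.22 0.05] -1.8
w0.94 [0.   0.22 0.05] -1.8
w0.97 [0.   0.22 0.05] -1.8
w1.00 [0.   0.22 0.05] -1.8
w1.03 [0.   0.22 0.05] -1.8
w1.06 [0.   0.22 0.05] -1.8
w1.09 [0.   0.22 0.05] -1.8
```

```bash
python3 -m crank '[[[3,-0.1,0.1,0.05,0],[3,0,0.2,0.05,-2],[3,0,0.2,0.05,-2],[3,0,0.2,0.05,-2],[3,0,0.2,0.05,-2],[3,0,0.2,0.05,-2],[3,0,0.2,0.05,-2],[3,0,0.2,0.05,-2],[3,0,0,0,0],[3,0,0,0,0]]]'
python3 - <<'E'
from h import *
R,p=plan([(1.02,.138,0)]+[(1.02+.015*i,.138,0.0) for i in range(1,10)])
E
```

```text
clock: 15.5
eef_pos: [0.5248, 0.1174, 0.1381]
tcp_rot: [2.902, 0.038, 2.635]
contact_force: [-0.2, -0.1, -0.3]
opening: 0.352
grip_force: 0.0
w1.02 [-0.03  0.02  0.02] 2.6
w1.03 [0.   0.11 0.03] -0.9
w1.05 [0.   0.11 0.03] -0.9
w1.06 [0.   0.11 0.03] -0.9
w1.08 [0.   0.11 0.03] -0.9
w1.09 [0.   0.11 0.03] -0.9
w1.11 [0.   0.11 0.03] -0.9
w1.12 [0.   0.11 0.03] -0.9
w1.14 [0.   0.11 0.03] -0.9
w1.16 [0.   0.11 0.03] -0.9
```

```bash
python3 -m crank '[[[3,0,0.12,0.03,0],[3,0,0.12,0.03,0],[3,0,0.12,0.03,-1],[3,0,0.12,0.03,-1],[3,0,0.12,0.03,-1],[3,0,0.12,0.03,-1],[3,0,0.12,0.03,-1],[3,0,0.12,0.03,-1],[3,0,0.12,0.03,-1],[3,0,0,0,0]]]'
python3 - <<'E'
from h import *
R,p=plan([(1.18,.138,0)]+[(1.18+.015*i,.138,0.0) for i in range(1,3)])
t=robot.read_camera("top");s=robot.read_camera("side")
a=cv2.resize(t["color"][230:330,220:320],(400,400),interpolation=cv2.INTER_CUBIC);b=cv2.resize(s["color"][190:290,200:300],(400,400),interpolation=cv2.INTER_CUBIC)
cv2.imwrite("pics/m3.png",cv2.convertScaleAbs(np.hstack([a,b]),alpha=2.5,beta=20))
E
```

```text
clock: 16.75
eef_pos: [0.5299, 0.1274, 0.138]
tcp_rot: [2.908, 0.066, 2.754]
contact_force: [-1.3, -3.0, 2.9]
opening: 0.351
grip_force: 1.4
w1.18 [-0.04  0.09  0.03] 0.2
w1.19 [0.   0.11 0.03] -0.9
w1.21 [0.   0.11 0.03] -0.9
```

The push is now 3.2 N, so the lever is on the ramp. I'll continue slowly.

```bash
python3 -m crank '[[[3,0,0.12,0.03,-1],[3,0,0.12,0.03,-1],[3,0,0.12,0.03,-1],[3,0,0.12,0.03,-1],[3,0,0.12,0.03,-1],[3,0,0.12,0.03,-1],[3,0,0.12,0.03,-1],[3,0,0.12,0.03,-1],[3,0,0,0,0],[3,0,0,0,0]]]'
python3 - <<'E'
from h import *
R,p=plan([(1.28,.138,0)]+[(1.28+.015*i,.138,0.0) for i in range(1,3)])
E
```

```text
clock: 18.1
eef_pos: [0.533, 0.1368, 0.1378]
tcp_rot: [2.919, 0.098, 2.89]
contact_force: [0.2, -4.0, 1.7]
opening: 0.353
grip_force: 1.6
w1.28 [-0.06 -0.14 -0.05] 2.3
w1.29 [0.   0.11 0.03] -0.9
w1.31 [0.   0.11 0.02] -0.9
```

```bash
python3 -m crank '[[[3,0,0.11,0.02,0],[3,0,0.11,0.02,-1],[3,0,0.11,0.02,-1],[3,0,0.11,0.02,-1],[3,-0.05,0.11,0.02,-1],[3,0,0.11,0.02,-1],[3,0,0.11,0.02,-1],[3,0,0.11,0.02,-1],[3,0,0,0,0],[3,0,0,0,0]]]'
python3 - <<'E'
from h import *
R,p=plan([(1.40,.138,0)]+[(1.40+.015*i,.138,0.0) for i in range(1,3)])
E
```

```text
clock: 19.35
eef_pos: [0.5352, 0.1456, 0.1383]
tcp_rot: [2.932, 0.124, 3.01]
contact_force: [-2.1, -3.1, 4.2]
opening: 0.353
grip_force: 2.7
w1.40 [-0.02 -0.16  0.  ] 2.3
w1.41 [0.   0.11 0.02] -0.9
w1.43 [0.   0.11 0.02] -0.9
```

```bash
python3 -m crank '[[[3,0,0.1,0.02,0],[3,0,0.1,0.02,-1],[3,0,0.1,0.02,-1],[3,0,0.1,0.02,-1],[3,-0.05,0.1,0.02,-1],[3,0,0,0,0],[3,0,0,0,0],[3,0,0,0,0],[3,0,0,0,0],[3,0,0,0,0]]]'
python3 - <<'E'
from h import *
R,p=plan([(1.48,.138,0)]+[(1.48+.015*i,.138,0.0) for i in range(1,3)])
E
```

```text
clock: 20.6
eef_pos: [0.5362, 0.1514, 0.1387]
tcp_rot: [2.939, 0.138, 3.08]
contact_force: [-3.0, 0.4, 5.5]
opening: 0.352
grip_force: 2.8
w1.48 [ 0.02 -0.15  0.04] 1.7
w1.49 [0.   0.11 0.02] -0.9
w1.51 [0.   0.11 0.02] -0.9
```

Some upward force suggests the fingertips touch the raised bar, so I'll raise the tool a little.

Run:
```python
from h import *
s=robot.state();R=Ro.from_euler("xyz",s["tcp_rot"]).as_matrix();print((R.T@[0,0,.6]).round(2),(R.T@[0,1,0]).round(2),(R.T@[1,0,0]).round(2))
```

```text
[-0.08  0.12 -0.58] [0.06 0.98 0.19] [-0.99  0.03  0.15]
```

```bash
python3 -m crank '[[[3,0,0.05,-0.2,0],[3,0,0.05,-0.2,0],[3,-0.1,0,-0.2,0],[3,0,0,0,0],[3,0,0,0,0],[3,0,0,0,0],[3,0,0,0,0],[3,0,0,0,0],[3,0,0,0,0],[3,0,0,0,0]]]'
python3 - <<'E'
from h import *
t=robot.read_camera("top");s=robot.read_camera("side")
a=cv2.resize(t["color"][240:320,230:310],(400,400),interpolation=cv2.INTER_CUBIC);b=cv2.resize(s["color"][190:270,205:285],(400,400),interpolation=cv2.INTER_CUBIC)
cv2.imwrite("pics/m4.png",cv2.convertScaleAbs(np.hstack([a,b]),alpha=2.8,beta=20))
for th in(1.3,1.4,1.5):
  w=th+.09
  for z in(.17,.162): print(th,z,((proj(s,[*knob(w),z])-[205,190])*5).round(),((proj(t,[*knob(w),z])-[230,240])*5).round())
E
```

```text
clock: 21.85
eef_pos: [0.5364, 0.1501, 0.1445]
tcp_rot: [2.942, 0.138, 3.079]
contact_force: [0.5, 0.3, -0.1]
opening: 0.353
grip_force: 0.0
1.3 0.17 [288.  88.] [159. 146.]
1.3 0.162 [288. 105.] [161. 147.]
1.4 0.17 [281.  77.] [138. 143.]
1.4 0.162 [282.  93.] [140. 144.]
1.5 0.17 [272.  65.] [117. 143.]
1.5 0.162 [274.  82.] [118. 144.]
```

View pics/m4.png

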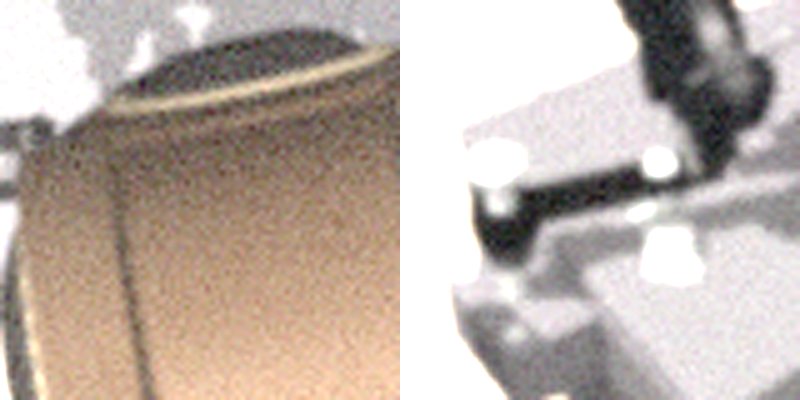

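The side crop shows the lever over the lid, with its pin head at crop (260,160), full-frame (257,222), and the knob between the fingers. I'll fit the angle and lift to that pixel.

Run:
```python
from h import *
s=robot.read_camera("side");g=s["color"][205:240,240:275].max(2).astype(int)
for th in(1.2,1.3,1.35,1.4,1.45,1.5):
  w=th+.09
  print(th,[tuple(proj(s,[*(PV+.06*np.array([np.sin(w),-np.cos(w)])),.127+L])) for L in(0,.002,.008)])
# same check on the known start pin head
c0=cv2.imread("pics/s1.png");m=lambda im,y,x:(lambda q:print(x,y,np.average(np.mgrid[y-5:y+6,x-5:x+6][1],weights=q),np.average(np.mgrid[y-5:y+6,x-5:x+6][0],weights=q)))(np.clip(im[y-5:y+6,x-5:x+6].min(2).astype(int)-60,0,None)+1e-6)
m(c0,254,236);m(s["color"],222,257)
print(proj(s,[.4573,.0934,.127]))
```

```text
1.2 [(np.float64(256.9), np.float64(229.3)), (np.float64(256.8), np.float64(228.5)), (np.float64(256.5), np.float64(226.1))]
1.3 [(np.float64(256.2), np.float64(227.3)), (np.float64(256.1), np.float64(226.5)), (np.float64(255.9), np.float64(224.1))]
1.35 [(np.float64(255.8), np.float64(226.3)), (np.float64(255.7), np.float64(225.5)), (np.float64(255.4), np.float64(223.1))]
1.4 [(np.float64(255.2), np.float64(225.3)), (np.float64(255.1), np.float64(224.5)), (np.float64(254.9), np.float64(222.1))]
1.45 [(np.float64(254.6), np.float64(224.4)), (np.float64(254.6), np.float64(223.6)), (np.float64(254.3), np.float64(221.2))]
1.5 [(np.float64(254.0), np.float64(223.5)), (np.float64(253.9), np.float64(222.7)), (np.float64(253.6), np.float64(220.3))]
236 254 231.04169166480457 256.20832219970896
257 222 256.16921513788225 221.30479107243644
[236.8 254.7]
```

The best fit is on the hump, at θ about 1.35 with about 8 mm lift. I'll push on gently.

```bash
python3 -m crank '[[[3,0,0.1,0.02,0],[3,0,0.1,0.02,0],[3,0,0.1,0.02,0],[3,0,0.05,0.01,0],[3,0,0,0,0],[3,0,0,0,0],[3,0,0,0,0],[3,0,0,0,0],[3,0,0,0,0],[3,0,0,0,0]]]'
cat > look.py <<'E'
from h import *
s=robot.read_camera("side");im=s["color"]
np.set_printoptions(linewidth=200)
g=cv2.resize(im[208:238,240:272],None,fx=4,fy=4,interpolation=cv2.INTER_CUBIC).min(2)
m=cv2.threshold(cv2.GaussianBlur(g,(0,0),2),75,255,0)[1]
n,l,st,c=cv2.connectedComponentsWithStats(m)
print([(st[i,4],(c[i]/4+[240,208]).round(1)) for i in range(1,n) if st[i,4]>20])
z=robot.state();print(z["eef_pos"].round(4),z["contact_force"].round(1))
E
python3 look.py
```

```text
clock: 23.25
eef_pos: [0.5366, 0.1537, 0.1445]
tcp_rot: [2.942, 0.138, 3.079]
contact_force: [1.1, -0.2, -0.8]
opening: 0.351
grip_force: 0.1
[(np.int32(22), array([242.4, 208.5])), (np.int32(30), array([248.1, 208.7])), (np.int32(30), array([245.4, 210.3])), (np.int32(47), array([242., 212.])), (np.int32(137), array([250.2, 214.1])), (np.int32(49), array([246.4, 215.9])), (np.int32(30), array([255.7, 215.2])), (np.int32(33), array([240.6, 215.9])), (np.int32(615), array([256.3, 221.2])), (np.int32(34), array([248.1, 219.4])), (np.int32(280), array([253. , 232.2])), (np.int32(411), array([258.8, 236.5]))]
[0.5366 0.1537 0.1445] [ 0.6 -0.6  0.9]
```

```bash
python3 -m crank '[[[3,0,0.1,0.02,0],[3,0,0.1,0.02,0],[3,0,0.1,0.02,0],[3,0,0,0,0],[3,0,0,0,0],[3,0,0,0,0],[3,0,0,0,0],[3,0,0,0,0],[3,0,0,0,0],[3,0,0,0,0]]]'
python3 look.py | grep -o '615.*\|(np.int32(6[0-9][0-9]).\{30\}\|^\[.*\]$' | tail -2
```

```text
clock: 24.55
eef_pos: [0.5368, 0.1567, 0.1445]
tcp_rot: [2.942, 0.138, 3.079]
contact_force: [-0.0, 0.3, 0.8]
opening: 0.355
grip_force: 0.0
[(np.int32(60), array([243. , 209.1])), (np.int32(33), array([240.4, 210.6])), (np.int32(149), array([249.3, 211.9])), (np.int32(25), array([241.7, 213.2])), (np.int32(686), array([255. , 220.8])), (np.int32(62), array([241.8, 220.2])), (np.int32(35), array([246.4, 219.9])), (np.int32(50), array([270.9, 235.1])), (np.int32(486), array([258.5, 236.3]))]
[0.5368 0.1567 0.1445] [-0.5 -0.6  0.3]
```

Run:
```python
from h import *
s=robot.read_camera("side");c1=cv2.imread("pics/s1.png")
p=[cv2.GaussianBlur(i,(3,3),0).min(2)[216:246,221:232] for i in(c1,s["color"])]
t=np.hstack([cv2.resize(i[208:258,205:270],(400,308),interpolation=cv2.INTER_CUBIC) for i in(c1,s["color"])])
cv2.imwrite("pics/m5.png",cv2.convertScaleAbs(t,alpha=3,beta=20))
```

```text
(no output)
```

View pics/m5.png

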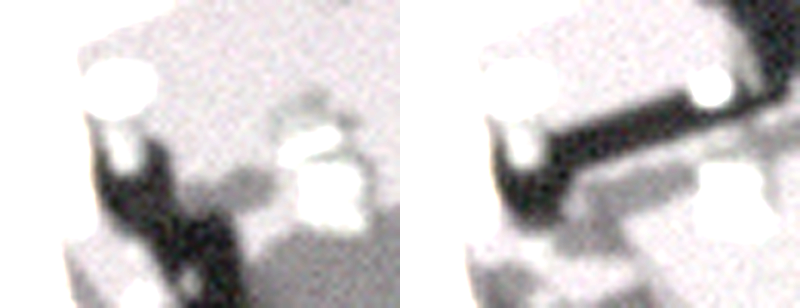

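Left is before the push, right is now. The light post's lower end moved from y≈172 to ≈165 (about 1.1 px, or 3 mm), while on the hump it was about 2.6 px. That suggests the lever has dropped, so I'll check it numerically.

```bash
cat > lift.py <<'E'
from h import *
c1=cv2.imread("pics/s1.png")
m4=cv2.resize(cv2.imread("pics/m4.png")[:,400:],(80,80),interpolation=cv2.INTER_AREA)
m4=((m4.astype(float)-20)/2.8)
now=np.mean([robot.read_camera("side")["color"] for _ in range(4)],0)
for n,i in(("start",c1[190:270,205:285].astype(float)),("hump",m4),("now",now[190:270,205:285])):
    print(n,i.mean(2)[28:54,18:22].mean(1).round().astype(int))
E
python3 lift.py
```

```text
start [ 91 115 126 132 134 132 128 114  90  72  69  73  77  79  78  77  73  59
  35  18  13  10   9  10  14  20]
hump [84 84 84 84 84 84 84 84 83 76 73 75 78 77 63 36 16 10  8  9  8 10 17 27
 39 53]
now [ 96 119 134 140 140 140 134 118  95  77  74  77  81  84  84  79  67  41
  21   9   8   8   8  12  20  28]
```

The post edge reads 17.8 at the start, 14.9 on the hump and 17.0 now, so the lift is about 2.0 mm. The lever is in the notch with no load on the tool. Now I'll open and withdraw straight up.

```bash
python3 -m crank '[[[4.5,0,-0.1,0,0],[4.5,0,0,0,0],[4.5,-0.13,0.2,-0.97,0],[4.5,-0.13,0.2,-0.97,0],[4.5,-0.26,0.4,-1.94,0],[4.5,-0.26,0.4,-1.94,0],[4.5,-0.39,0.6,-2.9,0],[4.5,-0.39,0.6,-2.9,0],[4.5,0,0,0,0],[4.5,0,0,0,0]]]'; python3 lift.py
python3 - <<'E'
from h import *
t=robot.read_camera("top");s=robot.read_camera("side")
a=cv2.resize(t["color"][180:330,150:390],(480,300));b=cv2.resize(s["color"][180:330,180:380],(400,300))
cv2.imwrite("pics/f.png",cv2.convertScaleAbs(np.hstack([cv2.resize(a,(400,250)),b[:250]]),alpha=2.2,beta=15))
E
```

```text
clock: 26.1
eef_pos: [0.5359, 0.1562, 0.2639]
tcp_rot: [2.942, 0.138, 3.079]
contact_force: [1.0, 0.6, -1.1]
opening: 0.525
grip_force: 0.0
start [ 91 115 126 132 134 132 128 114  90  72  69  73  77  79  78  77  73  59
  35  18  13  10   9  10  14  20]
hump [84 84 84 84 84 84 84 84 83 76 73 75 78 77 63 36 16 10  8  9  8 10 17 27
 39 53]
now [ 94 116 131 136 137 136 132 116  93  75  72  76  78  81  81  77  64  41
  19  12  10   9   9  12  18  27]
```

View pics/f.png

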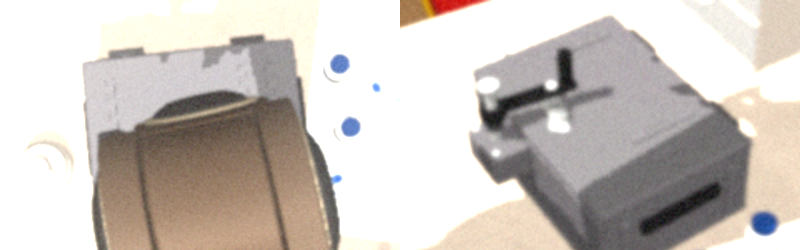

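The picture shows the lid shut, the lever lying over it with the knob upright at (565,65), the gripper clear, and the bottles and timer still in place. The lift stays at about 2 mm, so I'm handing in.

```bash
python3 -c "
from workcell import robot
print(robot.close_job())"
```

```text
the job is handed in; nothing more can be done
None
```

The job is handed in: the lid is shut, the lever sits in the low notch (about 2 mm lift in the camera images), the gripper is clear, and the bottles and timer look unmoved; the interface returned no verdict.

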